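# Third hand: hold the spice rack's front rail for screwing

## Robot

A 6-joint arm with a two-finger parallel gripper is mounted at the origin on a cart in front of the work surface, level with it; the furniture and walls round the work are solid. World frame = base frame: x ahead of the robot, y to its left, z up, the work surface at z = 0. Lengths are in mm, angles in rad, forces in N, time in s.
With the tool pointing down it reaches from about 350 to 875 mm from the base axis. Payload 4.2 kg.
Tool frame: the origin (TCP) lies between the finger pads; the fingertips stand 25 mm ahead of it and the grasp point (between the pads) lies 6 mm ahead of it; z points along the fingers, y is the line along which they close (so a half turn about z gives the same grasp; the last joint's range is limited). The gripper opens to 85 mm and grips with 20 to 120 N. Pads are 22 mm wide; open, the fingers measure 114 mm over their backs; the gripper's body (76 mm by 85 mm) begins 54 mm behind the grasp point. The pads swing forward as they close: fully open they stand 13 mm farther back than shut.
Start: joints at [-0.843, 0.385, 0.008, 0, -1.194, -0.259], TCP at [282.396, -557.541, 256.312] pointing down, gripper open.
Joint ranges: [-3.14, 3.14], [-1.21, 2.06], [-1.07, 1.41], [-3.16, 2.05], [-2.99, -0.16], [-3.1, 3.1]. Speed limits (rad/s): [2.79, 2.79, 3.14, 3.14, 3.14, 3.14].

## Interface

Orientations are given as a unit quaternion [x, y, z, w].
In Python, from bench import read_state, imaging, workorder, nets gives the robot as it stands.
- The arm moves only by the tool apply_moves, never from a script. Its argument "rows" is a list of rows, each an object with "hand": the opening, from -1 (shut) to 1 (fully open); "delta_pos": the shift along the tool's x, y, z in mm, a list of three; "yaw": the turn about the tool's z in rad. A call has 1 to 12 rows; each row is the pose to reach, as a shift and turn from the pose commanded when the call began, along the tool's axes at that moment; what a row does not reach only later rows make up. A row lasts 1/12 s, in which the tool goes at most 41.7 mm and 7.16 degrees, less where a joint would pass 70% of its speed; a pose out of reach is approached as far as the arm can. A call with a gripper value outside its range is refused whole. The fingers move at their own pace and stop on an object; the grip force is fixed at half the most. Time passes only in rows, so rows that repeat a pose let the fingers close. It gives the time, the measured TCP pose, the force, the opening and the grip force at its end, in the units of the state.
- read_state(): the state, without advancing time (a new reading comes with each control period).
- imaging.get_image(name): name is "side" or "top" or "wrist"; returns a dict with "pixels" (400x640x3 uint8, red, green, blue), "fx", "fy", "cx", "cy" (pixels), "xyz" and "rotation" of the camera in the world. Camera axes: x right, y down, z forward; pixel columns grow to the right and rows downward; lengths in mm; the calibration is good to about 2 mm. A picture is of the moment at which its call begins. There is no depth.
- workorder.job_done(): hands the job in; it is judged then, once.
Trained networks look in the newest picture that a camera, given by its name, has taken for a name from the list of things; names that differ only in an ending like _2 or _b are one class to them, and where a whole thing is asked for, a point or a joint stands for the part that bears it (a point fixed in the world has none). Each returns a list of dicts, best first, with "score" (0 to 1); they miss things now and then, are a little off and sometimes report something else, mostly with a low value. They report only what shows in the picture. A call takes as long as a camera call.
- nets.find_in(camera, query): "location" ([row, column] in pixels, amid what is visible of it).
- nets.pinpoint(camera, query): "location" ([row, column] in pixels: a listed point, or the origin of a listed thing).
The state is a dict: "clock": time; "joints": joint angles; "joint_vel": joint speeds; "joint_efforts": joint torques, N m; "position": TCP position; "ee_rot": TCP orientation; "contact_force": force on the tool from outside, world axes, zero at the start; "wrist_torque": the same for the moment, N m; "gripper_width": finger opening in mm; "grasp_force": force on a finger pad.
Only numpy, scipy, OpenCV 4.12 (cv2) and the standard library are available. Lean on these libraries where they do the work, as an engineer would, in place of code of your own. Each camera call takes 0.05 s, during which the arm holds its last target. There are 200 camera calls.

## Task

The spice rack on the stall table still lacks the front rail that keeps its jars from sliding out. Pick up the loose pale wooden rail, turn it so that its two brass screw heads face out of the rack's open front, lower it until its two notches sit fully down over the two tongues at the front of the rack, and then press it back squarely against both front posts with a steady push of about 10 N and without bearing down on it, so that a colleague can drive the screws. The program finishes while still gripping the rail and pushing; leave the jars, the fruit and the screwdriver where they are.

Things in the scene. Friction and masses are not known exactly. Their poses are not given: they have to be found in the camera images.
- rail: loose pale wooden bar, 16 (x) x 280 (y) x 34 (z) mm, 0.12 kg, lying on its long narrow edge, notches down; grip it across its thickness near y = 0 (plain for 100 either side). Origin: centre of its underside. Two notches cut up from the underside through the whole thickness, 24 wide (y), 14 deep, centred at y = +-115. Its front face is -x: two brass screw heads at y = +-115
- rail_front (a point): point on the rail's front face, mid length, 24 mm above its underside and 8 mm in front (-x) of its origin; the brass screw heads (11 across, standing 4 mm out) are in this face at this height
- rack: brown wooden spice rack fixed to the table, 110 (x) x 290 (y, over its brackets) x 124 mm high, open front facing -x. Origin: centre of its underside, z up. Two cheeks 18 thick at y = +-115; shelf 16 above the table, back board 110 high at x = 45 to 53; two jars stand inside, the middle 90 mm of the width is empty, room for a finger behind the rail
- left_post: left (+y) front post of the rack; the rail's back is pressed against its front face (rack x = -35 mm). 20 x 18 x 51, origin at its lower end at rack (-25, 115, 74). In front of it a tongue of the cheek stands out: x = -55 to -35, 18 wide, flat top 74 above the table, no front lip; a rail notch sits over it with 3 mm play either side in y
- right_post: right (-y) front post with its tongue, the same at y = -115 mm
- jar_a: spice jar with red cap, 45 diameter, 106 high, standing in the rack at the +y side; origin at its foot. Loose; leave alone
- jar_b: spice jar with red cap, the same size, standing in the rack at the -y side. Loose; leave alone
- jar_c: third spice jar with red cap, the same size, standing on the table to the right. Loose; leave alone
- lemon: yellow lemon, 71 x 53 x 51, origin at its underside. Loose; leave alone
- mandarin: orange mandarin, 58 diameter, 52 high, origin at its underside. Loose; leave alone
- screwdriver: the colleague's screwdriver lying on the table near the front edge. Loose; leave alone
- rack_seat (a point): fixed point of the rack at x = -43, y = 0, z = 60 mm in its frame: the rail's origin comes here when seated and pressed home, axes parallel to the rack's. No springs: once the rail touches the posts the push rises steeply, some newtons for each mm. If the rail is also pressed down hard on the tongues, friction there (roughly half the load) holds back part of the push

How it is judged (in metres and radians):
On the way, in this order (a step that is already met when the one before it is completed fails the run):
1. the rail is gripped and lifted clear of the table (height (world z) of rail above 0.075 m and contact force between the fingers and rail above 2 N), for 0.2 s.
2. the gripped rail is down on the rack's tongues, a tongue in each notch (y of rail in the frame of rack between -0.006 and 0.006 m and z of rail in the frame of rack between 0.056 and 0.0635 m and x of rail in the frame of rack between -0.055 and -0.038 m and contact force between the fingers and rail above 2 N), for 0.2 s.
At the end, for the whole second after the job is handed in: Gripped rail sits on both tongues (6 mm sideways, 56-63.5 mm high), back to the posts (3.5 mm, 0.03 rad), upright (0.06 rad), screw heads outward, at rest; it pushes on each post with 2 to 12 N and on the whole rack with under 25 N (y of rail in the frame of rack between -0.006 and 0.006 m and z of rail in the frame of rack between 0.056 and 0.0635 m and x of rail in the frame of rack between -0.0465 and -0.0395 m and x of rail_front in the frame of rack below -0.046 m and angle between the y axis of rail and the y axis of rack, either way round below 0.03 rad and angle between rail's own z axis and vertical below 0.06 rad and contact force between the fingers and rail above 2 N and linear speed of rail below 0.01 m/s and contact force between rail and left_post between 2 and 12 N and contact force between rail and right_post between 2 and 12 N and contact force between rail and rack below 25 N); the arm keeps its last pose, push and grip.
It fails at once if a jar, fruit or the screwdriver is pushed away or knocked over (moved over 25 mm) (distance of any of jar_a, jar_b, jar_c, lemon, mandarin, screwdriver from where it was at the start of the episode above 0.025 m).
It also fails if it takes over 48 s, if anything falls off the work surface, if the arm or the gripper's body presses on something with over 40 N, if the wrist force passes 120 N, or if a joint passes its speed limit or range.

## Working session

There is one attempt and no reset: what is moved stays moved. The work goes in short steps, Python scripts to look and compute and a tool call to move; the robot and the scene stay as the last step left them, time stands still between calls to the robot, and variables do not carry over. Pictures are saved under pics/ and viewed, at most 10 in all, crops included, and the job is handed in when it is done.

Besides the shell and the picture viewer there is one more tool, called after "Emit:" as name(argument=value, ...), one argument or row to a line, values as JSON. apply_moves: Moves the arm, as the interface text tells. Its arguments: {"type":"object","properties":{"rows":{"type":"array"}},"required":["rows"]}

```bash
mkdir -p pics; cat > h.py <<'E'
import numpy as np, cv2
from bench import read_state, imaging, workorder, nets
def cam(n,save=None):
    d=imaging.get_image(n)
    if save: cv2.imwrite('pics/'+save,d['pixels'][:,:,::-1])
    return d
def ray(d,rc):
    R=np.array(d['rotation'],float)
    if R.size==4:
        from scipy.spatial.transform import Rotation as Ro; R=Ro.from_quat(R).as_matrix()
    v=np.array([(rc[1]-d['cx'])/d['fx'],(rc[0]-d['cy'])/d['fy'],1.])
    return np.array(d['xyz'],float),R@v
def onz(d,rc,z):
    o,v=ray(d,rc); return o+v*(z-o[2])/v[2]
def proj(d,p):
    R=np.array(d['rotation'],float)
    if R.size==4:
        from scipy.spatial.transform import Rotation as Ro; R=Ro.from_quat(R).as_matrix()
    c=R.T@(np.array(p,float)-np.array(d['xyz']))
    return d['cy']+d['fy']*c[1]/c[2], d['cx']+d['fx']*c[0]/c[2]
E
python3 - <<'E'
from h import *
s=read_state(); print({k:np.round(v,3) for k,v in s.items()})
for n in ('top','side'):
    d=cam(n,n+'0.png'); print(n,d['xyz'],np.round(d['rotation'],3).tolist(),d['fx'],d['cx'],d['cy'])
    for q,z in (('rail',0),('rail_front',24),('rack',0),('left_post',74),('right_post',74),('rack_seat',60),('jar_a',0),('lemon',0),('mandarin',0),('screwdriver',8)):
        for r in nets.pinpoint(n,q)[:3]: print(q,np.round(r['location'],1),round(r['score'],2),np.round(onz(d,r['location'],z),1))
E
```

```text
{'clock': np.float64(0.0), 'joints': array([-8.430e-01,  3.860e-01,  7.000e-03, -1.000e-03, -1.194e+00,
       -2.590e-01]), 'joint_vel': array([-0.   ,  0.001,  0.001,  0.001,  0.001, -0.001]), 'joint_efforts': array([ 0.0000e+00, -3.9229e+01,  1.8841e+01,  4.1860e+00, -5.0000e-03,
       -0.0000e+00]), 'position': array([ 282.168, -557.085,  255.219]), 'ee_rot': array([-0.232,  0.973,  0.001, -0.   ]), 'contact_force': array([ 0.382, -0.292,  0.873]), 'wrist_torque': array([ 0.035, -0.001,  0.017]), 'grasp_force': np.float64(0.0), 'gripper_width': np.float64(85.325)}
top [ 418.22522052  -83.50952327 1282.81984892] [-0.696, 0.716, -0.041, 0.037] 498.12780682959664 321.73021423081 198.4968847453762
rail [243.3 207. ] 0.58 [452.3 205.1   0. ]
rail_front [240.2 204.7] 0.8 [459.6 205.5  24. ]
rail_front [140.1 250.8] 0.59 [713.1  86.2  24. ]
rack [166.2 367.1] 0.97 [ 640.8 -213.     0. ]
rack [181.6 376.7] 0.72 [ 599.6 -236.4    0. ]
rack [254.7 363. ] 0.69 [ 411.7 -193.6    0. ]
left_post [190.8 332.4] 0.48 [ 569.5 -118.3   74. ]
right_post [158.6 414.7] 0.55 [ 643.7 -323.6   74. ]
rac
[... 513 characters left out ...]
 0. ]
rail_front [301.7 299.9] 0.8 [444.2 202.   24. ]
rail_front [231.8 386.7] 0.58 [ 405.  -167.2   24. ]
rack [205.2 330. ] 0.95 [ 636.5 -206.4    0. ]
rack [170.4 349.6] 0.31 [ 699.9 -419.8    0. ]
left_post [278.4 212.1] 0.69 [641.8 302.8  74. ]
left_post [208.9 328. ] 0.43 [ 573.2 -104.3   74. ]
right_post [170.8 351.4] 0.55 [ 631.5 -321.7   74. ]
rack_seat [192.5 346.9] 0.58 [ 585.3 -225.3   60. ]
jar_a [190.9 335.8] 0.68 [ 667.3 -284.7    0. ]
jar_a [193.1 411.1] 0.59 [ 454.2 -420.6   -0. ]
lemon [245.7 252. ] 0.59 [707.4  90.2   0. ]
mandarin [275.7 216.9] 0.92 [701.3 239.1   0. ]
mandarin [233.7 389.5] 0.7 [ 406.9 -190.9    0. ]
screwdriver [230.5 387.8] 0.84 [ 414.3 -192.4    8. ]
```

View pics/top0.png

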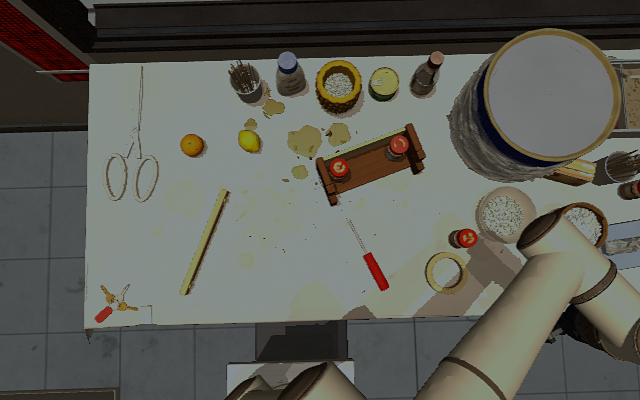

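View pics/side0.png

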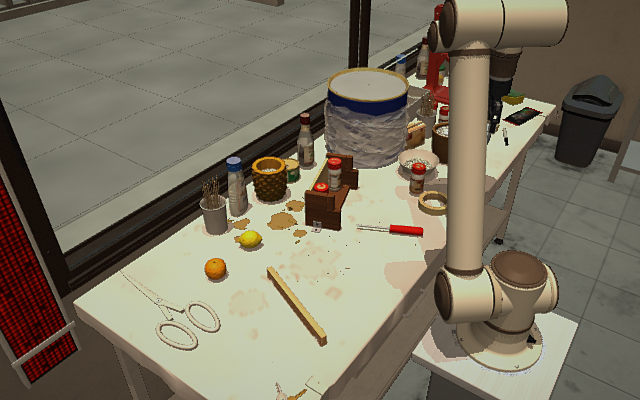

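The top view shows the rail from (190,224) to (293,184), the rack around (165,370) with its open front toward the robot, and the screwdriver near (255,365). The side view shows the rail from (268,270) to (340,323) and the rack at (195,330). Next I'll enlarge both to see the screw side and measure the axes.

```bash
python3 - <<'E'
import cv2,numpy as np
t=cv2.imread('pics/top0.png'); s=cv2.imread('pics/side0.png')
f=lambda im,r,c,h,w,k:cv2.resize(im[r:r+h,c:c+w],(w*k,h*k),interpolation=cv2.INTER_CUBIC)
a=f(t,180,170,120,80,5); b=f(s,255,255,100,80,5)
b=cv2.copyMakeBorder(b,0,100,0,0,cv2.BORDER_CONSTANT)
cv2.imwrite('pics/railc.png',np.hstack([a,b]))
a=f(t,110,305,110,130,5);cv2.imwrite('pics/rackc.png',a)
E
```

```text
(no output)
```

View pics/railc.png

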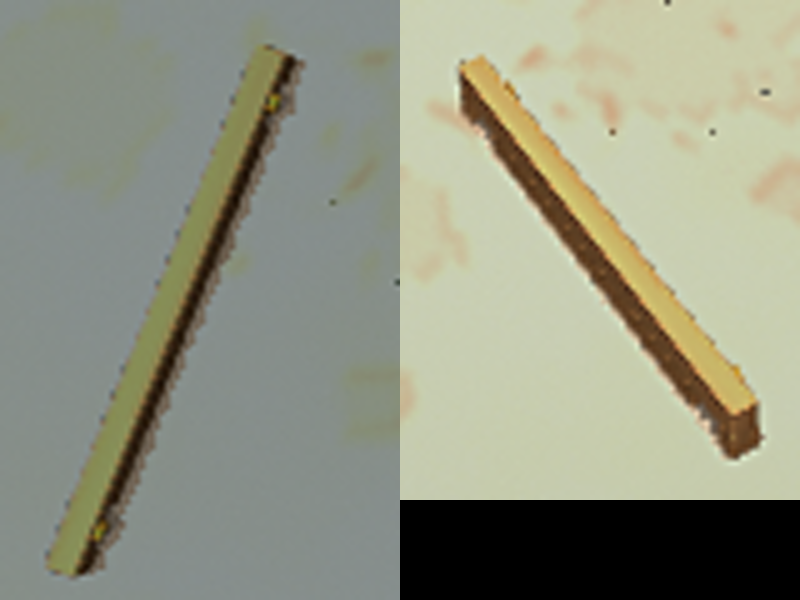

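View pics/rackc.png

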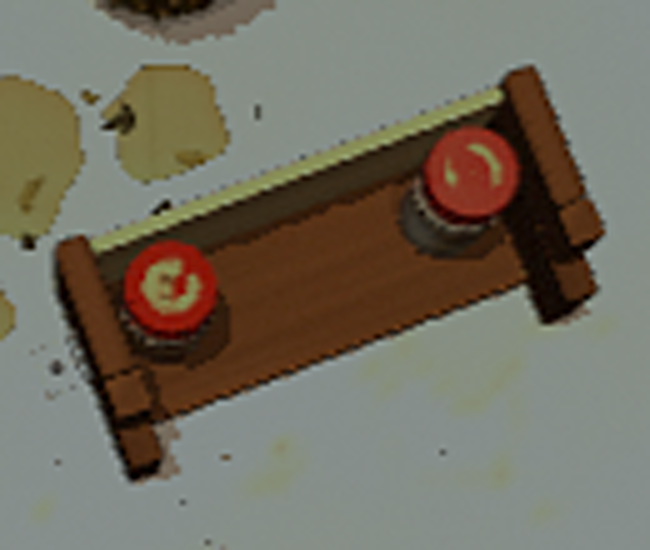

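The crops show the brass heads on the rail's right-hand side (world -y), both tongues empty, and both jars well out toward the cheeks. Next I'll fit the poses.

```bash
python3 - <<'E'
from h import *
from scipy.optimize import least_squares
d=cam('top')
c=lambda x,y,x0,y0:(y0+y/5-.4,x0+x/5-.4)
far=onz(d,c(275,50,170,180),34);near=onz(d,c(62,569,170,180),34)
v=(far-near); print('rail ctr',(far+near)/2,np.linalg.norm(v),'xaxis heading',np.arctan2(v[1],v[0])+np.pi/2)
s1=onz(d,c(272,102,170,180),24);s2=onz(d,c(99,531,170,180),24);print('screws',s1,s2,np.linalg.norm(s1-s2))
obs=[((-35,115,125),(133,412)),((-35,-115,125),(588,243)),((-55,115,74),(145,472)),((-55,-115,74),(572,305))]
def w(p,q): 
    C,S=np.cos(p[2]),np.sin(p[2]); return [p[0]+C*q[0]-S*q[1],p[1]+S*q[0]+C*q[1],q[2]]
f=lambda p:np.concatenate([np.array(proj(d,w(p,q)))-c(*o,305,110) for q,o in obs])
r=least_squares(f,[630,-205,.35]);print('rack',r.x,np.round(r.fun,1),'seat',w(r.x,(-43,0,60)))
for q in ((23,75,0),(23,-75,0)): print(w(r.x,q))
E
```

```text
rail ctr [457.58588621 206.06691532  34.        ] 276.79413461808815 xaxis heading 1.174110080045772
screws [559.98532775 156.20668248  24.        ] [347.36336665 243.90670435  24.        ] 229.9986786394374
rack [ 6.28898904e+02 -2.09759759e+02  3.35866837e-01] [ 1.  -0.5  0.4 -0.6 -0.9 -0.4 -0.6  1.5] seat [np.float64(588.301530491611), np.float64(-223.93203033748122), 60]
[np.float64(625.8947010575039), np.float64(-131.36986999750383), 0]
[np.float64(675.3328554007041), np.float64(-272.98861485544245), 0]
```

```bash
cat >> h.py <<'E'
def delta(cmd,tgt):
    "cmd,tgt: x,y,z,heading of tool y (tool down) -> delta_pos, yaw"
    h=cmd[3]; d=np.array(tgt[:3],float)-cmd[:3]
    x=np.array([-np.sin(h),np.cos(h),0]);y=np.array([np.cos(h),np.sin(h),0])
    return np.round([d@x,d@y,-d[2]],1).tolist(), round(h-tgt[3],4)
def after(cmd,dp,yaw):
    h=cmd[3];x=np.array([-np.sin(h),np.cos(h),0]);y=np.array([np.cos(h),np.sin(h),0])
    return [*np.round(np.array(cmd[:3])+dp[0]*x+dp[1]*y-np.array([0,0,dp[2]]),2),h-yaw]
def heading(s):
    a,b=s['ee_rot'][:2]; return np.arctan2(2*b*b-1,2*a*b)
E
python3 - <<'E'
from h import *
print(heading(read_state()))
h=2*np.arctan2(.9727,-.232)-np.pi/2
c=[282.396,-557.541,256.312,heading(read_state())]; print(delta(c,[530,-240,350,1.174]))
E
```

```text
2.039557020992827
([-364.4, 171.4, -93.7], np.float64(0.8656))
```

Emit:
apply_moves(
  rows=[
    {"hand": 1,"delta_pos": [-364,171,-94],"yaw": 0.866},
    {"hand": 1,"delta_pos": [-364,171,-94],"yaw": 0.866},
    {"hand": 1,"delta_pos": [-364,171,-94],"yaw": 0.866},
    {"hand": 1,"delta_pos": [-364,171,-94],"yaw": 0.866},
    {"hand": 1,"delta_pos": [-364,171,-94],"yaw": 0.866},
    {"hand": 1,"delta_pos": [-364,171,-94],"yaw": 0.866},
    {"hand": 1,"delta_pos": [-364,171,-94],"yaw": 0.866},
    {"hand": 1,"delta_pos": [-364,171,-94],"yaw": 0.866},
    {"hand": 1,"delta_pos": [-364,171,-94],"yaw": 0.866},
    {"hand": 1,"delta_pos": [-364,171,-94],"yaw": 0.866},
    {"hand": 1,"delta_pos": [-364,171,-94],"yaw": 0.866},
    {"hand": 1,"delta_pos": [-364,171,-94],"yaw": 0.866},
  ],
)

```text
clock: 2.15
position: [532.1, -238.0, 351.1]
ee_rot: [0.195, 0.981, 0.0, 0.001]
contact_force: [-0.9, -0.8, 0.7]
gripper_width: 85.5
grasp_force: 0.0
```

```bash
python3 - <<'E'
from h import *
c=after([282.396,-557.541,256.312,2.0396],[-364,171,-94],.866)
s=read_state(); print(c,s['clock'],s['position'],heading(s),s['joints'],s['joint_vel'],s['ee_rot'],s['contact_force'])
d=cam('wrist','w1.png'); print(d['xyz'],d['rotation'],d['fx'])
p=[628.9,-209.8,.336]
for q in nets.pinpoint('wrist','left_post')[:2]+nets.pinpoint('wrist','right_post')[:2]+nets.pinpoint('wrist','rack_seat')[:2]: print(q)
E
```

```text
[np.float64(529.86), np.float64(-240.53), np.float64(350.31), 1.1736] 2.15 [ 532.13676488 -237.99406194  351.08445933] 1.1782488811662377 [-1.42884051e-01  2.62060357e-01  6.53808301e-02 -2.48311752e-05
 -1.37196278e+00 -1.82045440e+00] [-0.05900713 -0.00405496 -0.04716514  0.00117738 -0.00115374  0.03448961] [1.95015629e-01 9.80799543e-01 6.96273537e-05 1.07482701e-03] [-0.86542433 -0.82333781  0.68896977]
[ 456.43264777 -206.13542134  469.57421415] [0.8202177  0.54816495 0.09125719 0.13575803] 288.74691876501885
{'location': [152.3, 413.1], 'score': 0.83}
{'location': [254.1, 294.5], 'score': 0.84}
{'location': [183.5, 400.3], 'score': 0.17}
{'location': [198.7, 343.3], 'score': 0.98}
```

View pics/w1.png

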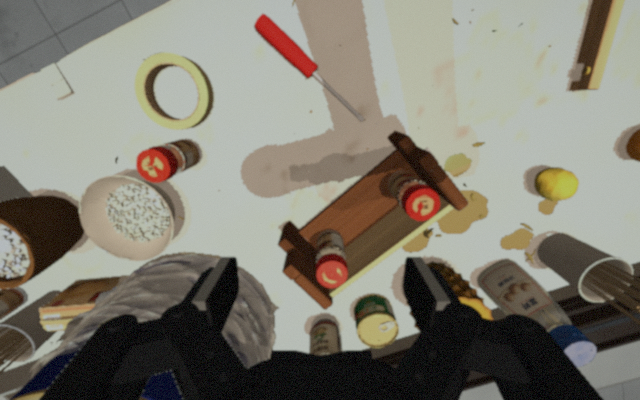

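The wrist view shows the rack, with the left tongue near (135,395), the right tongue near (230,287) and the jars at (200,422) and (268,331). I'll check the rack pose against the networks here, then move to the rail.

```bash
python3 - <<'E'
from h import *
d=cam('wrist','w2.png'); p=[628.9,-209.8,.336]
s=read_state();print(s['position'],heading(s),d['xyz'])
def w(q):
    C,S=np.cos(p[2]),np.sin(p[2]); return [p[0]+C*q[0]-S*q[1],p[1]+S*q[0]+C*q[1],q[2]]
print('seat pred',proj(d,w((-43,0,60))),'L',proj(d,w((-25,115,74))),'R',proj(d,w((-25,-115,74))))
for n in('left_post','right_post','rack_seat'):
    r=nets.pinpoint('wrist',n)[0]; print(n,r,onz(d,r['location'],60 if 'seat' in n else 74))
im=cv2.imread('pics/w2.png'); k=5
im=cv2.resize(im[110:310,260:480],None,fx=3,fy=3,interpolation=cv2.INTER_CUBIC)
for y in(115,-115):
  for z,x0,x1 in((125,-35,-15),(74,-55,-35)):
    P=[w((x,y+e,z)) for x,e in((x0,-9),(x0,9),(x1,9),(x1,-9))]
    P=np.array([[(proj(d,q)[1]-260+.5)*3,(proj(d,q)[0]-110+.5)*3] for q in P]).astype(int)
    cv2.polylines(im,[P],True,(255,255,0),1)
cv2.imwrite('pics/w2c.png',im)
print(delta([529.86,-240.53,350.31,1.1736],[457.6,206.1,130,1.174]))
E
```

```text
[ 528.87658937 -241.61972715  349.91330655] 1.1717992624079014 [ 453.8520454  -209.10326722  468.58600477]
seat pred (np.float64(195.39034023633886), np.float64(346.5610163875072)) L (np.float64(154.09775359541442), np.float64(419.98697577070755)) R (np.float64(254.16904540048898), np.float64(298.0045913972906))
left_post {'location': [154.7, 418.2], 'score': 0.55} [ 567.22800051 -111.96454734   74.        ]
right_post {'location': [255.6, 296.9], 'score': 0.86} [ 644.81920438 -329.20183146   74.        ]
rack_seat {'location': [199.7, 342.2], 'score': 0.76} [ 592.07253962 -232.41196961   60.        ]
([239.4, 383.9, 220.3], -0.0004)
```

View pics/w2c.png

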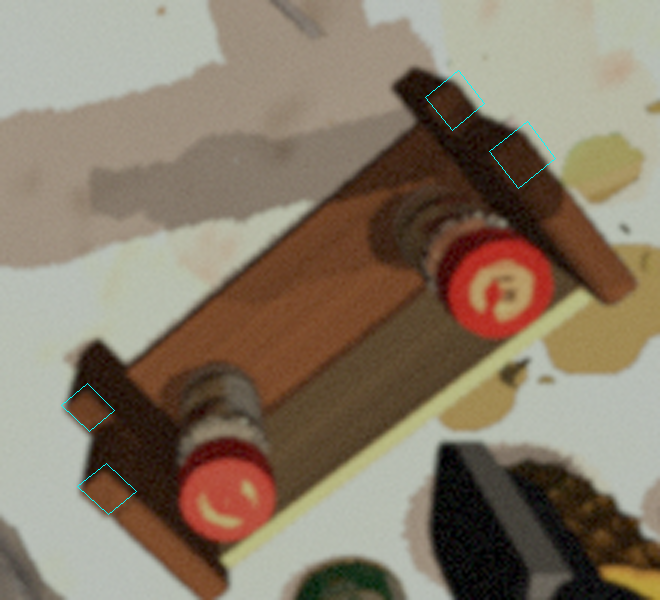

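The overlay sits on both tongues and posts to within a few mm, and the scale errors on the two sides cancel. Moving above the rail now.

Emit:
apply_moves(
  rows=[
    {"hand": 1,"delta_pos": [239,384,170],"yaw": 0},
    {"hand": 1,"delta_pos": [239,384,170],"yaw": 0},
    {"hand": 1,"delta_pos": [239,384,170],"yaw": 0},
    {"hand": 1,"delta_pos": [239,384,170],"yaw": 0},
    {"hand": 1,"delta_pos": [239,384,170],"yaw": 0},
    {"hand": 1,"delta_pos": [239,384,170],"yaw": 0},
    {"hand": 1,"delta_pos": [239,384,170],"yaw": 0},
    {"hand": 1,"delta_pos": [239,384,170],"yaw": 0},
    {"hand": 1,"delta_pos": [239,384,170],"yaw": 0},
    {"hand": 1,"delta_pos": [239,384,170],"yaw": 0},
    {"hand": 1,"delta_pos": [239,384,170],"yaw": 0},
    {"hand": 1,"delta_pos": [239,384,170],"yaw": 0},
  ],
)

```text
clock: 3.55
position: [457.1, 208.1, 179.1]
ee_rot: [0.197, 0.98, -0.0, -0.0]
contact_force: [0.0, -0.1, -0.6]
gripper_width: 85.6
grasp_force: 0.0
```

Emit:
apply_moves(
  rows=[
    {"hand": 1,"delta_pos": [0,0,0],"yaw": 0},
    {"hand": 1,"delta_pos": [0,0,0],"yaw": 0},
    {"hand": 1,"delta_pos": [0,0,0],"yaw": 0},
  ],
)

```text
clock: 3.8
position: [458.2, 205.5, 180.5]
ee_rot: [0.198, 0.98, -0.0, 0.0]
contact_force: [-0.3, -0.1, 0.6]
gripper_width: 85.2
grasp_force: 0.0
```

```bash
python3 - <<'E'
from h import *
c=after([529.86,-240.53,350.31,1.1736],[239,384,170],0)
d=cam('wrist','w3.png'); s=read_state(); print(c,s['clock'],s['position'],heading(s),d['xyz'])
for q,z in(('rail',0),('rail_front',24)):
    for r in nets.pinpoint('wrist',q)[:2]: print(q,r,onz(d,r['location'],z))
E
```

```text
[np.float64(458.01), np.float64(206.03), np.float64(180.31), 1.1736] 3.85 [458.35911664 205.16835408 180.74312514] 1.1722494863492976 [382.9190138  237.68989189 299.15436008]
rail {'location': [182.2, 326.9], 'score': 0.63} [459.83089866 212.70310256   0.        ]
rail_front {'location': [191.0, 316.2], 'score': 0.77} [457.90633129 201.44636637  24.        ]
```

View pics/w3.png

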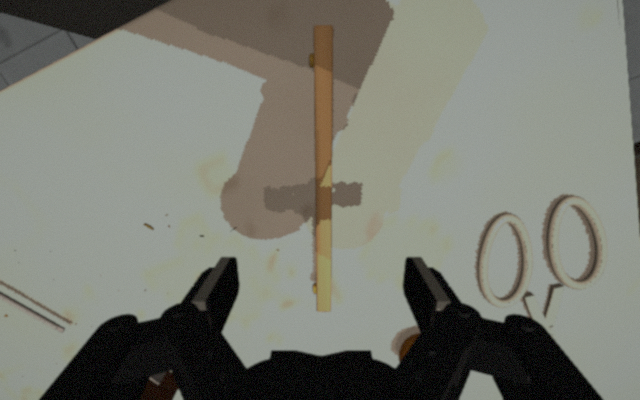

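The wrist view shows the rail centred between the fingers, from (26,323) to (311,324), with its screws on the left at (60,312) and (287,315). Next I'll work out the precise pose.

```bash
python3 - <<'E'
from h import *
d=cam('wrist')
im=d['pixels'].astype(int)
hsv=cv2.cvtColor(d['pixels'],cv2.COLOR_RGB2HSV)
m=((hsv[:,:,0]>8)&(hsv[:,:,0]<30)&(hsv[:,:,1]>80)&(hsv[:,:,2]>60)).astype(np.uint8)
m[:,:300]=0;m[:,345:]=0
m=cv2.morphologyEx(m,cv2.MORPH_OPEN,np.ones((3,5),np.uint8))
n,l,st,ce=cv2.connectedComponentsWithStats(m); i=1+np.argmax(st[1:,4]); print(st[i])
a=[];
for r in(40,80,120,160,200,240,270,300):
    x=np.where(l[r]==i)[0]; A=onz(d,(r,x.min()-.5),34);B=onz(d,(r,x.max()+.5),34); a.append((A+B)/2); print(r,x.min(),x.max(),np.round((A+B)/2,1),np.linalg.norm(A-B).round(1))
a=np.array(a); 
r0,r1=st[i][1]-.5,st[i][1]+st[i][3]-.5
e0=onz(d,(r0,323.5),34);e1=onz(d,(r1,323.5),34);print(e0,e1,np.linalg.norm(e0-e1),(e0+e1)/2)
k=np.polyfit(a[:,0],a[:,1],1);print('heading',np.arctan(k[0])+np.pi/2, 'y at 458',np.polyval(k,458))
s=[onz(d,(60,313),24),onz(d,(287,316),24)];print(s,np.mean(s,0))
E
```

```text
[ 309   24   24  286 4774]
40 314 332 [339.3 258.1  34. ] 15.5
80 314 332 [367.2 246.4  34. ] 16.2
120 315 332 [397.7 234.2  34. ] 16.0
160 315 331 [430.5 220.   34. ] 15.8
200 316 331 [466.8 205.3  34. ] 15.5
240 316 330 [506.2 188.3  34. ] 15.3
270 316 327 [538.  173.2  34. ] 12.7
300 318 329 [573.8 160.6  34. ] 13.2
[328.63613641 263.03543969  34.        ] [585.51095362 155.69770328  34.        ] 278.3991044769351 [457.07354502 209.36657149  34.        ]
heading 1.172797807062746 y at 458 208.4342534209153
[array([348.51722451, 245.00091551,  24.        ]), array([561.66303221, 156.66085134,  24.        ])] [455.09012836 200.83088343  24.        ]
```

Emit:
apply_moves(
  rows=[
    {"hand": 1,"delta_pos": [1,1,40],"yaw": 0},
    {"hand": 1,"delta_pos": [1,1,80],"yaw": 0},
    {"hand": 1,"delta_pos": [1,1,115],"yaw": 0},
    {"hand": 1,"delta_pos": [1,1,140],"yaw": 0},
    {"hand": 1,"delta_pos": [1,1,148],"yaw": 0},
    {"hand": 1,"delta_pos": [1,1,148],"yaw": 0},
    {"hand": 1,"delta_pos": [1,1,148],"yaw": 0},
    {"hand": 1,"delta_pos": [1,1,148],"yaw": 0},
  ],
)

```text
clock: 4.67
position: [458.8, 208.1, 34.1]
ee_rot: [0.197, 0.98, 0.002, 0.001]
contact_force: [1.2, 0.2, -0.9]
gripper_width: 85.6
grasp_force: 0.0
```

Emit:
apply_moves(
  rows=[
    {"hand": -1,"delta_pos": [0,0,0],"yaw": 0},
    {"hand": -1,"delta_pos": [0,0,0],"yaw": 0},
    {"hand": -1,"delta_pos": [0,0,0],"yaw": 0},
    {"hand": -1,"delta_pos": [0,0,0],"yaw": 0},
    {"hand": -1,"delta_pos": [0,0,0],"yaw": 0},
    {"hand": -1,"delta_pos": [0,0,0],"yaw": 0},
    {"hand": -1,"delta_pos": [0,0,0],"yaw": 0},
    {"hand": -1,"delta_pos": [0,0,0],"yaw": 0},
    {"hand": -1,"delta_pos": [0,0,0],"yaw": 0},
    {"hand": -1,"delta_pos": [0,0,0],"yaw": 0},
    {"hand": -1,"delta_pos": [0,0,0],"yaw": 0},
    {"hand": -1,"delta_pos": [0,0,0],"yaw": 0},
  ],
)

```text
clock: 5.67
position: [457.7, 207.6, 32.7]
ee_rot: [0.197, 0.98, 0.0, 0.0]
contact_force: [-1.8, -0.0, 5.7]
gripper_width: 14.9
grasp_force: 59.2
```

```bash
python3 - <<'E'
from h import *
c=after([458.01,206.03,180.31,1.1736],[1,1,148],0);print(c)
C,S=np.cos(.336),np.sin(.336)
x,y=628.9-49*C,-209.8-49*S
c2=after(c,[0,0,-160],0);print(c2,x,y,delta(c2,[x,y,200,.336]))
E
```

```text
[np.float64(457.47), np.float64(207.34), np.float64(32.31), 1.1736]
[np.float64(457.47), np.float64(207.34), np.float64(192.31), 1.1736] 582.64002765269 -225.9559573664366 ([-283.0, -351.1, -7.7], 0.8376)
```

Emit:
apply_moves(
  rows=[
    {"hand": -1,"delta_pos": [0,0,-20],"yaw": 0},
    {"hand": -1,"delta_pos": [0,0,-50],"yaw": 0},
    {"hand": -1,"delta_pos": [0,0,-85],"yaw": 0},
    {"hand": -1,"delta_pos": [0,0,-120],"yaw": 0},
    {"hand": -1,"delta_pos": [0,0,-150],"yaw": 0},
    {"hand": -1,"delta_pos": [0,0,-160],"yaw": 0},
    {"hand": -1,"delta_pos": [0,0,-160],"yaw": 0},
    {"hand": -1,"delta_pos": [0,0,-160],"yaw": 0},
    {"hand": -1,"delta_pos": [0,0,-160],"yaw": 0},
  ],
)

```text
clock: 6.42
position: [456.2, 206.5, 190.0]
ee_rot: [0.198, 0.98, -0.002, -0.002]
contact_force: [-0.1, -0.5, -1.8]
gripper_width: 14.9
grasp_force: 58.6
```

Emit:
apply_moves(
  rows=[
    {"hand": -1,"delta_pos": [-20,-25,-8],"yaw": 0.05},
    {"hand": -1,"delta_pos": [-45,-55,-8],"yaw": 0.12},
    {"hand": -1,"delta_pos": [-70,-87,-8],"yaw": 0.21},
    {"hand": -1,"delta_pos": [-95,-118,-8],"yaw": 0.3},
    {"hand": -1,"delta_pos": [-120,-149,-8],"yaw": 0.39},
    {"hand": -1,"delta_pos": [-145,-180,-8],"yaw": 0.48},
    {"hand": -1,"delta_pos": [-170,-211,-8],"yaw": 0.57},
    {"hand": -1,"delta_pos": [-195,-242,-8],"yaw": 0.66},
    {"hand": -1,"delta_pos": [-220,-273,-8],"yaw": 0.74},
    {"hand": -1,"delta_pos": [-245,-304,-8],"yaw": 0.8},
    {"hand": -1,"delta_pos": [-268,-333,-8],"yaw": 0.83},
    {"hand": -1,"delta_pos": [-283,-351,-8],"yaw": 0.838},
  ],
)

```text
clock: 7.42
position: [582.0, -229.0, 196.7]
ee_rot: [0.581, 0.814, -0.001, -0.002]
contact_force: [0.1, 0.5, -0.3]
gripper_width: 15.1
grasp_force: 58.8
```

Emit:
apply_moves(
  rows=[
    {"hand": -1,"delta_pos": [0,0,15],"yaw": 0},
    {"hand": -1,"delta_pos": [0,0,25],"yaw": 0},
    {"hand": -1,"delta_pos": [0,0,30],"yaw": 0},
    {"hand": -1,"delta_pos": [0,0,30],"yaw": 0},
    {"hand": -1,"delta_pos": [0,0,30],"yaw": 0},
    {"hand": -1,"delta_pos": [0,0,30],"yaw": 0},
  ],
)

```text
clock: 7.92
position: [583.0, -225.1, 170.7]
ee_rot: [0.578, 0.816, -0.0, 0.0]
contact_force: [-0.9, 0.1, -1.0]
gripper_width: 15.2
grasp_force: 58.8
```

```bash
python3 - <<'E'
from h import *
c=after([457.47,207.34,192.31,1.1736],[-283,-351,-8],.838);c=after(c,[0,0,30],0)
s=read_state();print(c,s['clock'],s['position'],heading(s),s['joints'],s['contact_force'])
f=lambda n,r,c,h,w,k:cv2.resize(cam(n)['pixels'][r:r+h,c:c+w,::-1],(w*k,h*k),interpolation=cv2.INTER_CUBIC)
a=f('wrist',0,140,400,400,1);b=f('top',105,300,120,140,4);s=f('side',130,270,120,120,4)
a=cv2.copyMakeBorder(a,0,0,0,0,0)
b=cv2.resize(b,(466,400));cv2.imwrite('pics/m1.png',np.hstack([b,cv2.resize(s,(330,400)) ]))
cv2.imwrite('pics/w4.png',cam('wrist')['pixels'][:,:,::-1])
E
```

```text
[np.float64(582.66), np.float64(-225.81), np.float64(170.31), 0.3356] 7.9167 [ 582.99245975 -225.06655451  170.71505936] 0.33719798769387943 [-1.09703066e-01  4.53068608e-01 -1.09976228e-01  3.71997650e-04
 -1.00724893e+00 -2.69489015e+00] [-0.85797094  0.08914281 -1.00533435]
```

View pics/w4.png

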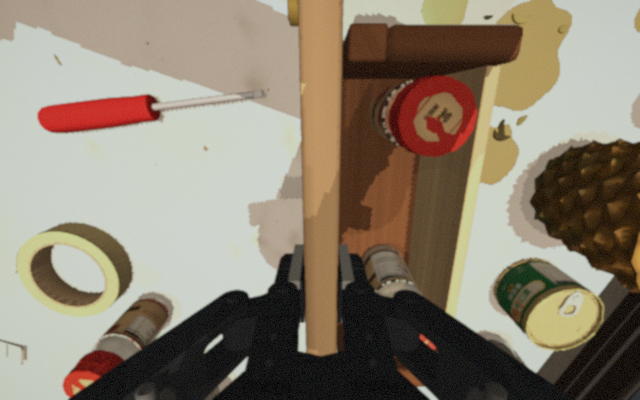

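The wrist view shows the rail parallel to the rack's front, a screw head at about (10,293) on the outward side, and the left post top at rows 25–58, columns 347–387. Next I'll measure their relative offset numerically.

```bash
python3 - <<'E'
from h import *
d=cam('wrist');s=read_state();im=cv2.cvtColor(d['pixels'],cv2.COLOR_RGB2GRAY)
print('col prof 368 r10-80',im[10:82:2,364:372].mean(1).astype(int))
print('row prof 40 c335-395',im[36:48,335:396:2].mean(0).astype(int))
print('rowscrew c286-302',d['pixels'][0:32:2,291:296].mean(1).astype(int).tolist())
C,S=np.cos(.336),np.sin(.336)
def rk(p): q=np.array(p[:2])-[628.9,-209.8]; return np.round([C*q[0]+S*q[1],-S*q[0]+C*q[1]],1)
for rc in((25,347),(59,347),(25,387),(59,387),(42,347)): print(rc,rk(onz(d,rc,125)))
for rc in((10,292),(12,292)): print('screw',rk(onz(d,rc,162)))
print('rail edges at bottom/top',[rk(onz(d,(150,c),172)) for c in(302,343)],[rk(onz(d,(150,343),138))], 'tcp',rk(s['position']))
for n in('rail','rail_front','left_post'): print(n,[(r['location'],round(r['score'],2)) for r in nets.pinpoint('wrist',n)[:1]])
E
```

```text
col prof 368 r10-80 [200 201 188 151 137 137 115  64  64  64  64  63  62  63  64  62  62  64
  63  64  65  64  64  64  61  47  31  28  25  28  30  27  23  27  36  59]
row prof 40 c335-395 [148 147 134 117 105  64  31  46  61  65  64  65  66  65  64  62  64  63
  63  63  64  63  65  68  68  63  47  45  48  51  55]
rowscrew c286-302 [[163, 130, 62], [167, 133, 63], [170, 136, 66], [168, 134, 62], [164, 131, 63], [159, 125, 59], [153, 120, 55], [147, 115, 53], [137, 106, 48], [129, 100, 45], [120, 92, 41], [107, 80, 35], [93, 71, 34], [142, 127, 105], [177, 163, 145], [178, 164, 146]]
(25, 347) [-34.4 119.7]
(59, 347) [-34.  104.4]
(25, 387) [-14.4 119.8]
(59, 387) [-13.3 104.4]
(42, 347) [-34.2 112.2]
screw [-58.6 116.5]
screw [-58.6 115.8]
rail edges at bottom/top [array([-55.2,  64.8]), array([-38.5,  64.8])] [array([-35.9,  59.5])] tcp [-48.6   0.3]
rail [([261.8, 381.5], 0.61)]
rail_front [([271.2, 305.3], 0.82)]
left_post [([59.5, 355.6], 0.8)]
```

View pics/m1.png

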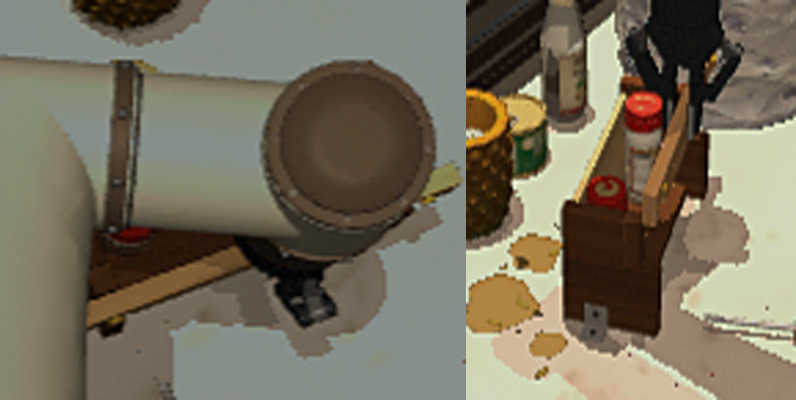

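The relative measurement, averaged with the network fixes, puts the rail about 3 mm too far toward +y of the rack, with a gap of about 6 mm to the posts. I'll shift it and lower in stages while watching the force.

Emit:
apply_moves(
  rows=[
    {"hand": -1,"delta_pos": [-3,0,0],"yaw": 0},
    {"hand": -1,"delta_pos": [-3,0,0],"yaw": 0},
    {"hand": -1,"delta_pos": [-3,0,15],"yaw": 0},
    {"hand": -1,"delta_pos": [-3,0,30],"yaw": 0},
    {"hand": -1,"delta_pos": [-3,0,45],"yaw": 0},
    {"hand": -1,"delta_pos": [-3,0,55],"yaw": 0},
    {"hand": -1,"delta_pos": [-3,0,60],"yaw": 0},
    {"hand": -1,"delta_pos": [-3,0,60],"yaw": 0},
    {"hand": -1,"delta_pos": [-3,0,60],"yaw": 0},
  ],
)

```text
clock: 9.07
position: [584.0, -228.8, 110.6]
ee_rot: [0.579, 0.815, -0.0, 0.0]
contact_force: [0.9, -0.6, -0.9]
gripper_width: 14.9
grasp_force: 58.8
```

Emit:
apply_moves(
  rows=[
    {"hand": -1,"delta_pos": [0,0,2],"yaw": 0},
    {"hand": -1,"delta_pos": [0,0,4],"yaw": 0},
    {"hand": -1,"delta_pos": [0,0,6],"yaw": 0},
    {"hand": -1,"delta_pos": [0,0,6],"yaw": 0},
    {"hand": -1,"delta_pos": [0,0,6],"yaw": 0},
  ],
)

```text
clock: 9.48
position: [583.6, -228.7, 104.4]
ee_rot: [0.579, 0.815, 0.0, 0.0]
contact_force: [0.3, 0.7, -1.1]
gripper_width: 14.9
grasp_force: 58.8
```

Emit:
apply_moves(
  rows=[
    {"hand": -1,"delta_pos": [0,0,2],"yaw": 0},
    {"hand": -1,"delta_pos": [0,0,4],"yaw": 0},
    {"hand": -1,"delta_pos": [0,0,6],"yaw": 0},
    {"hand": -1,"delta_pos": [0,0,6],"yaw": 0},
    {"hand": -1,"delta_pos": [0,0,6],"yaw": 0},
  ],
)

```text
clock: 9.9
position: [583.5, -228.6, 98.0]
ee_rot: [0.579, 0.815, -0.0, -0.0]
contact_force: [-0.5, -0.8, -0.8]
gripper_width: 15.1
grasp_force: 58.8
```

```bash
python3 - <<'E'
from h import *
s=read_state();print(s['position'],heading(s),s['contact_force'],s['wrist_torque'])
f=lambda n,r,c,h,w,k:cv2.resize(cam(n)['pixels'][r:r+h,c:c+w,::-1],(w*k,h*k),interpolation=cv2.INTER_CUBIC)
a=f('wrist',0,220,200,200,2);b=f('side',150,290,80,80,5)
cv2.imwrite('pics/m2.png',np.hstack([a,b]))
E
```

```text
[ 583.53365901 -228.63191929   98.04055656] 0.33556474863221825 [-0.48728793 -0.8082465  -0.75376927] [ 0.04413564 -0.04681892 -0.02342999]
```

View pics/m2.png

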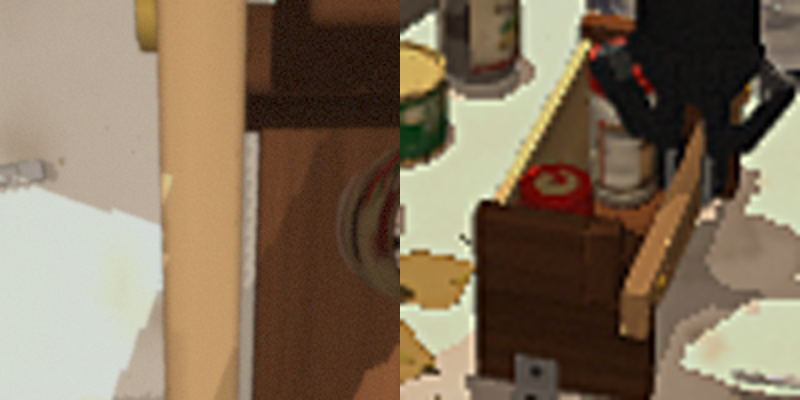

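The wrist crop (left) shows the rail parallel to the front, 4–6 mm off the dark cheek and post. In the side crop (right) it is already below the tongue tops with no contact force, so the notches are straddling the tongues. Lowering further.

Emit:
apply_moves(
  rows=[
    {"hand": -1,"delta_pos": [0,0,1],"yaw": 0},
    {"hand": -1,"delta_pos": [0,0,2],"yaw": 0},
    {"hand": -1,"delta_pos": [0,0,3],"yaw": 0},
    {"hand": -1,"delta_pos": [0,0,4],"yaw": 0},
    {"hand": -1,"delta_pos": [0,0,4],"yaw": 0},
    {"hand": -1,"delta_pos": [0,0,4],"yaw": 0},
  ],
)

```text
clock: 10.5
position: [583.6, -228.6, 94.2]
ee_rot: [0.579, 0.815, -0.0, -0.0]
contact_force: [-0.6, 0.7, -1.4]
gripper_width: 14.9
grasp_force: 58.8
```

Emit:
apply_moves(
  rows=[
    {"hand": -1,"delta_pos": [0,0,1],"yaw": 0},
    {"hand": -1,"delta_pos": [0,0,1],"yaw": 0},
    {"hand": -1,"delta_pos": [0,0,1],"yaw": 0},
    {"hand": -1,"delta_pos": [0,0,1],"yaw": 0},
  ],
)

```text
clock: 10.83
position: [583.7, -228.7, 93.3]
ee_rot: [0.579, 0.815, 0.0, 0.0]
contact_force: [-0.8, -0.2, -1.2]
gripper_width: 15.2
grasp_force: 58.8
```

Emit:
apply_moves(
  rows=[
    {"hand": -1,"delta_pos": [0,0,1],"yaw": 0},
    {"hand": -1,"delta_pos": [0,0,1],"yaw": 0},
    {"hand": -1,"delta_pos": [0,0,1],"yaw": 0},
    {"hand": -1,"delta_pos": [0,0,1],"yaw": 0},
  ],
)

```text
clock: 11.17
position: [583.9, -228.7, 92.8]
ee_rot: [0.579, 0.815, 0.0, 0.0]
contact_force: [-0.5, 1.1, 1.9]
gripper_width: 14.6
grasp_force: 59.1
```

Emit:
apply_moves(
  rows=[
    {"hand": -1,"delta_pos": [0,0,0.5],"yaw": 0},
    {"hand": -1,"delta_pos": [0,0,0.5],"yaw": 0},
    {"hand": -1,"delta_pos": [0,0,0.5],"yaw": 0},
    {"hand": -1,"delta_pos": [0,0,0.5],"yaw": 0},
  ],
)

```text
clock: 11.5
position: [583.9, -228.7, 92.7]
ee_rot: [0.579, 0.815, 0.0, 0.0]
contact_force: [-1.4, 0.7, 4.2]
gripper_width: 15.0
grasp_force: 59.7
```

Contact begins at TCP z of about 92.8, exactly the seated height. I'll ease off the vertical load and push along tool +y.

Emit:
apply_moves(
  rows=[
    {"hand": -1,"delta_pos": [0,0,-0.8],"yaw": 0},
    {"hand": -1,"delta_pos": [0,1,-0.8],"yaw": 0},
    {"hand": -1,"delta_pos": [0,2,-0.8],"yaw": 0},
    {"hand": -1,"delta_pos": [0,3,-0.8],"yaw": 0},
    {"hand": -1,"delta_pos": [0,4,-0.8],"yaw": 0},
    {"hand": -1,"delta_pos": [0,4,-0.8],"yaw": 0},
    {"hand": -1,"delta_pos": [0,4,-0.8],"yaw": 0},
  ],
)

```text
clock: 12.08
position: [587.5, -227.5, 92.7]
ee_rot: [0.579, 0.815, -0.0, 0.0]
contact_force: [-2.9, -1.6, 5.1]
gripper_width: 14.9
grasp_force: 59.4
```

Emit:
apply_moves(
  rows=[
    {"hand": -1,"delta_pos": [0,0.5,0],"yaw": 0},
    {"hand": -1,"delta_pos": [0,1,0],"yaw": 0},
    {"hand": -1,"delta_pos": [0,1,0],"yaw": 0},
    {"hand": -1,"delta_pos": [0,1,0],"yaw": 0},
  ],
)

```text
clock: 12.42
position: [588.4, -227.1, 92.8]
ee_rot: [0.579, 0.815, -0.0, 0.0]
contact_force: [-2.5, -1.5, 4.9]
gripper_width: 14.9
grasp_force: 59.4
```

```bash
cat >> h.py <<'E'
def force():
    F=[];T=[];P=[]
    for i in range(6):
        imaging.get_image('side'); s=read_state(); F.append(s['contact_force']);T.append(s['wrist_torque']);P.append(s['position'])
    h=heading(s);F=np.mean(F,0);T=np.mean(T,0);R=np.array([[np.cos(h),np.sin(h),0],[-np.sin(h),np.cos(h),0],[0,0,1]])
    print('t',s['clock'],'P',np.round(np.mean(P,0),2),'h',round(h,4),'F rack axes',np.round(R@F,2),'T',np.round(R@T,3))
E
python3 -c "
from h import *
force()"
```

```text
t 12.7167 P [ 588.37 -227.09   92.75] h 0.3357 F rack axes [-3.55  0.01  4.88] T [-0.069  0.988 -0.019]
```

Emit:
apply_moves(
  rows=[
    {"hand": -1,"delta_pos": [0,0,-0.4],"yaw": 0},
    {"hand": -1,"delta_pos": [0,0.5,-0.4],"yaw": 0},
    {"hand": -1,"delta_pos": [0,1,-0.4],"yaw": 0},
    {"hand": -1,"delta_pos": [0,1,-0.4],"yaw": 0},
    {"hand": -1,"delta_pos": [0,1,-0.4],"yaw": 0},
  ],
)

```text
clock: 13.13
position: [589.5, -226.5, 92.8]
ee_rot: [0.579, 0.815, 0.0, 0.0]
contact_force: [-1.4, -0.5, 2.7]
gripper_width: 14.8
grasp_force: 59.3
```

```bash
python3 -c "
from h import *
force()"
```

```text
t 13.4333 P [ 589.47 -226.51   92.79] h 0.3356 F rack axes [-0.96 -0.04  0.83] T [-0.055  0.3    0.014]
```

Emit:
apply_moves(
  rows=[
    {"hand": -1,"delta_pos": [0,0.5,0],"yaw": 0},
    {"hand": -1,"delta_pos": [0,1,0],"yaw": 0},
    {"hand": -1,"delta_pos": [0,1,0],"yaw": 0},
    {"hand": -1,"delta_pos": [0,1,0],"yaw": 0},
  ],
)

```text
clock: 13.77
position: [589.8, -226.4, 92.8]
ee_rot: [0.579, 0.815, -0.0, -0.0]
contact_force: [-2.7, -1.7, 0.3]
gripper_width: 15.2
grasp_force: 59.1
```

```bash
python3 -c "
from h import *
force()"
```

```text
t 14.0667 P [ 589.86 -226.36   92.79] h 0.3355 F rack axes [-2.82 -0.08  0.56] T [-0.116  0.726  0.043]
```

Emit:
apply_moves(
  rows=[
    {"hand": -1,"delta_pos": [0,0.5,0],"yaw": 0},
    {"hand": -1,"delta_pos": [0,1,0],"yaw": 0},
    {"hand": -1,"delta_pos": [0,1,0],"yaw": 0},
    {"hand": -1,"delta_pos": [0,1,0],"yaw": 0},
  ],
)

```text
clock: 14.4
position: [589.9, -226.3, 92.8]
ee_rot: [0.579, 0.815, -0.001, -0.001]
contact_force: [-4.8, -1.5, 0.6]
gripper_width: 15.1
grasp_force: 59.2
```

```bash
python3 -c "
from h import *
force()"
```

```text
t 14.7 P [ 589.9  -226.33   92.78] h 0.3352 F rack axes [-5.31 -0.25  1.44] T [-0.246  1.513  0.042]
```

Emit:
apply_moves(
  rows=[
    {"hand": -1,"delta_pos": [0,0.5,0],"yaw": 0},
    {"hand": -1,"delta_pos": [0,1,0],"yaw": 0},
    {"hand": -1,"delta_pos": [0,1.5,0],"yaw": 0},
    {"hand": -1,"delta_pos": [0,2,0],"yaw": 0},
    {"hand": -1,"delta_pos": [0,2,0],"yaw": 0},
    {"hand": -1,"delta_pos": [0,2,0],"yaw": 0},
  ],
)

```text
clock: 15.2
position: [589.9, -226.3, 92.8]
ee_rot: [0.579, 0.815, -0.002, -0.003]
contact_force: [-9.1, -4.3, 3.8]
gripper_width: 15.1
grasp_force: 59.6
```

```bash
python3 -c "
from h import *
force();force()"
```

```text
t 15.5 P [ 589.95 -226.29   92.79] h 0.3349 F rack axes [-9.66 -0.91  3.8 ] T [-0.455  2.656  0.086]
t 15.8 P [ 589.96 -226.31   92.79] h 0.3349 F rack axes [-9.75 -1.06  3.75] T [-0.44   2.635  0.102]
```

```bash
python3 -c "
from h import *
print(workorder.job_done())"
```

```text
the job is handed in; nothing more can be done
None
```

I handed the job in with the rail gripped, its notches down over both tongues and its screw heads facing out. It was pushing on the posts with about 9.7 N, split nearly evenly, and bearing down with about 4 to 5 N; the hand-in call returned no verdict.

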